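# Make up two microscope kits

### The arm

A 7-joint arm with a two-finger parallel gripper is mounted at the origin on the work surface. World frame = base frame: x ahead of the robot, y to its left, z up, the work surface at z = 0. Lengths are in m, angles in rad, forces in N, time in s.
With the tool pointing down it reaches from about 0.425 to 0.875 m from the base axis. Payload 9.9 kg.
Tool frame: the origin (TCP) lies midway between the tips of the shut fingers; the grasp point (between the pads) lies 19 mm behind it; z points along the fingers, y is the line along which they close (so a half turn about z gives the same grasp; the last joint's range is limited). The gripper opens to 85 mm and grips with 20 to 120 N. Pads are 22 mm wide; open, the fingers measure 114 mm over their backs; the gripper's body (76 mm by 85 mm) begins 54 mm behind the grasp point. The pads swing forward as they close: fully open they stand 13 mm farther back than shut.
Start: joints at [1.057, 0.576, 0.025, 1.437, -0.015, 1.129, -0.057], TCP at [0.281, -0.614, 0.231] pointing down, gripper open.
Joint ranges: [-2.76, 2.76], [-0.34, 2.15], [-1.52, 1.57], [0.19, 2.46], [-1.09, 4.23], [0.17, 1.99], [-2.82, 2.82]. Speed limits (rad/s): [2.22, 2.22, 3.01, 3.01, 3.14, 3.14, 3.14].

### API

Orientations are given as a unit quaternion [w, x, y, z].
In Python, from station import arm gives the robot as it stands.
- The arm moves only by the tool jog_arm, never from a script. Its argument "targets" is a list of rows, each a list of 3 entries, a list of its own where there are three numbers: the opening, from 0 (shut) to 1 (fully open), then the shift along the tool's x, y, z in cm, then the turn, a rotation vector about the tool's x, y, z in rad. In form: [[grip, [x, y, z], [ax, ay, az]], ...]. A call has 1 to 10 rows; each row is the pose to reach, as a shift and turn from the pose commanded when the call began, along the tool's axes at that moment; what a row does not reach only later rows make up. A row lasts 1/10 s, in which the tool goes at most 50 mm and 8.59 degrees, less where a joint would pass 70% of its speed; a pose out of reach is approached as far as the arm can. A call with a gripper value outside its range is refused whole. The fingers move at their own pace and stop on an object; "squeeze" is the grip in N (left out, the last holds). Time passes only in rows, so rows that repeat a pose let the fingers close. It gives the time, the measured TCP pose, the force, the opening and the grip force at its end, in the units of the state.
- arm.get_obs(): the state, without advancing time (a new reading comes with each control period).
- arm.capture(name): name is "scene" or "top"; returns the picture (384x512x3 uint8, red, green, blue); there is no depth.
- arm.camera_params(name): a dict with "mtx" (3x3 intrinsics, pixels), "R" (3x3) and "t" (3): a world point X has camera coordinates R X + t. Camera axes: x right, y down, z forward; pixel columns grow to the right and rows downward; lengths in m; the calibration is good to about 2 mm. A picture is of the moment at which its call begins. camera_params takes no time and is no camera call.
- arm.job_done(): hands the job in; it is judged then, once.
The state is a dict: "time": time; "joint_positions": joint angles; "joint_vel": joint speeds; "tau": joint torques, N m; "tool_pos": TCP position; "eef_rot": TCP orientation; "contact_force": force on the tool from outside, world axes, zero at the start; "wrist_torque": the same for the moment, N m; "opening": opening from 0.0 (shut) to 1.0 (fully open); "gripper_force": force on a finger pad.
Only numpy, scipy, OpenCV 4.12 (cv2) and the standard library are available. Lean on these libraries where they do the work, as an engineer would, in place of code of your own. Each camera call takes 0.05 s, during which the arm holds its last target. There are 200 camera calls.

### The job

Make up the two microscope kits from the stock on the grey mat: the blue tray gets the green-coded objective and the agar plate, the yellow tray gets the white-coded objective, the amber oil bottle and the orange slide box. Stand the objectives and the bottle upright in the small bays, one to a bay, and lay the agar plate and the slide box flat, right way up, in the long bay of their tray. Keep everything upright on the way, set it down gently rather than dropping it, and leave the rest of the stock where it stands.

Things in the scene. Friction and masses are not known exactly. Their poses are not given: they have to be found in the camera images.
- blue_tray: blue kit tray, fixed, 172 (x) x 196 (y) mm, yaw within 15 degrees, either side of the mat. Origin: centre of underside, z up. Floor 4 mm thick; rim and dividers 4 mm thick, tops 12 mm above the origin. Long bay 90 x 188 mm on the +x side, centre x +37, y 0 mm; two small bays 70 x 92 mm on the -x side (towards the robot), centres x -47, y +48 and -48 mm.
- yellow_tray: yellow kit tray, fixed, 172 (x) x 196 (y) mm, yaw within 15 degrees, either side of the mat. Origin: centre of underside, z up. Floor 4 mm thick; rim and dividers 4 mm thick, tops 12 mm above the origin. Long bay 90 x 188 mm on the +x side, centre x +37, y 0 mm; two small bays 70 x 92 mm on the -x side (towards the robot), centres x -47, y +48 and -48 mm.
- green_objective: microscope objective standing on the round green foot of its storage case; it belongs in the blue tray. Foot 44 mm across, 10 mm high; bright metal barrel 29 mm across from 14 to 44 mm up, green band and cone, top at 58 mm. About 190 g. Origin: centre of underside; z up its axis; yaw has no meaning.
- white_objective: microscope objective standing on the round white foot of its storage case; it belongs in the yellow tray. Foot 44 mm across, 10 mm high; bright metal barrel 29 mm across from 14 to 44 mm up, white band and cone, top at 58 mm. About 190 g. Origin: centre of underside; z up its axis; yaw has no meaning.
- agar_plate: closed clear Petri dish with straw-coloured agar, 60 mm across (the lid, from 4 to 15 mm up; the base below it is 57 mm), 15 mm high, lying flat, 40 g; like all the stock it starts on a mat 3 mm thick; it is taken across its diameter. Origin: centre of its underside; z up; yaw has no meaning.
- slide_box: orange plastic microscope-slide box with a white label panel on top, 84 mm along its x, 34 mm along its y, 26 mm high, lying label up, its x within 30 degrees of the world's x at the start; about 75 g. Origin: centre of its underside; z up.
- oil_bottle: small amber dropper bottle of immersion oil with a black cap, standing upright: body 31 mm across up to 42 mm, cap 21 mm across from 50 to 72 mm up, about 60 g. Origin: centre of its underside; z up; yaw has no meaning.
- red_objective: microscope objective standing on the round red foot of its storage case; it stays in the stock, not to be moved. Foot 44 mm across, 10 mm high; bright metal barrel 29 mm across from 14 to 44 mm up, red band and cone, top at 58 mm. About 190 g. Origin: centre of underside; z up its axis; yaw has no meaning.
- eyepiece: black microscope eyepiece standing on its 30 mm metal tube, 39 mm across, 50 mm high, with a bluish lens on top; it stays in the stock, not to be moved. Origin: centre of its underside; z up.
- tally_counter: round chrome hand tally counter, 44 mm across, 26 mm high, with a black dial and white window on top and a small lever at its side; it stays in the stock, not to be moved. Origin: centre of its underside; z up.
Things that resemble listed ones, but are neither listed nor needed, are in the scene too. Leave any purple look-alike of the white_objective alone.

How it is judged:
By the outcome, as a careful person would: the job done as asked, in the order asked, and still so for the second after the job is handed in, with the robot touching nothing.
It also fails if it takes over 120 s, if anything falls off the work surface, if the arm or the gripper's body presses on something with over 40 N, if the wrist force passes 120 N, or if a joint passes its speed limit or range.

## Working session

There is one attempt and no reset: what is moved stays moved. The work goes in short steps, Python scripts to look and compute and a tool call to move; the robot and the scene stay as the last step left them, time stands still between calls to the robot, and variables do not carry over. Pictures are saved under pics/ and viewed, at most 14 in all, crops included, and the job is handed in when it is done.

Besides the shell and the picture viewer there is one more tool, called after ">>>" as name(argument=value, ...), one argument or row to a line, values as JSON. jog_arm: Moves the arm, as the interface text tells. Its arguments: {"type":"object","properties":{"targets":{"type":"array"},"squeeze":{"type":"number"}},"required":["targets"]}

```bash
ls; mkdir -p pics; python3 - <<'E'
from station import arm
import cv2,numpy as np
np.set_printoptions(precision=4,suppress=True)
for n in("scene","top"):
    im=arm.capture(n);cv2.imwrite(f"pics/{n}0.png",cv2.cvtColor(im,cv2.COLOR_RGB2BGR))
    p=arm.camera_params(n);print(n,p)
    R,t=np.array(p["R"]),np.array(p["t"]);print(-R.T@t)
o=arm.get_obs();print(o)
E
```

```text
pics
scene {'mtx': array([[393.5277,   0.    , 254.1188],
       [  0.    , 393.5277, 186.5544],
       [  0.    ,   0.    ,   1.    ]]), 'R': array([[-0.3933,  0.9194,  0.0039],
       [ 0.5151,  0.2238, -0.8274],
       [-0.7616, -0.3234, -0.5616]]), 't': array([ 0.2248, -0.2806,  1.493 ])}
[1.37   0.339  0.6054]
top {'mtx': array([[403.7844,   0.    , 252.7652],
       [  0.    , 403.7844, 196.6264],
       [  0.    ,   0.    ,   1.    ]]), 'R': array([[-0.0998, -0.995 ,  0.0059],
       [-0.9739,  0.0964, -0.2056],
       [ 0.204 , -0.0263, -0.9786]]), 't': array([0.0509, 0.5902, 0.9164])}
[0.3929 0.0178 1.0179]
{'time': 0.1, 'joint_positions': array([ 1.0572,  0.5764,  0.0249,  1.4378, -0.015 ,  1.129 , -0.0565]), 'joint_vel': array([ 0.001 , -0.0017, -0.0004, -0.0013, -0.0005, -0.0011, -0.0014]), 'tau': array([  0.0065, -76.7302,   2.2583, -28.6603,   0.016 ,   0.0086,
         0.    ]), 'tool_pos': array([ 0.2811, -0.6133,  0.2306]), 'eef_rot': array([-0.0007,  0.977 ,  0.2133, -0.0002]), 'contact_force': array([-0.3979, -0.1278, -0.9241]), 'wrist_torque': array([ 0.0161,  0.0049, -0.0318]), 'gripper_force': 0.0, 'opening': 0.9967186556933633}
```

View pics/top0.png

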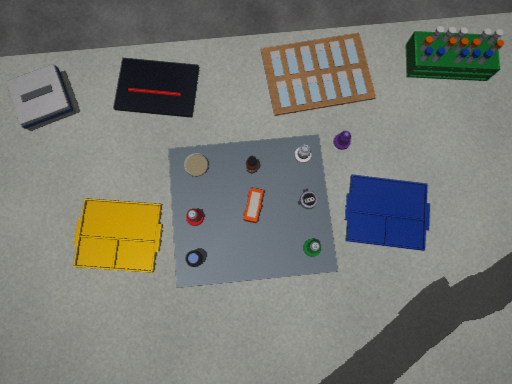

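View pics/scene0.png

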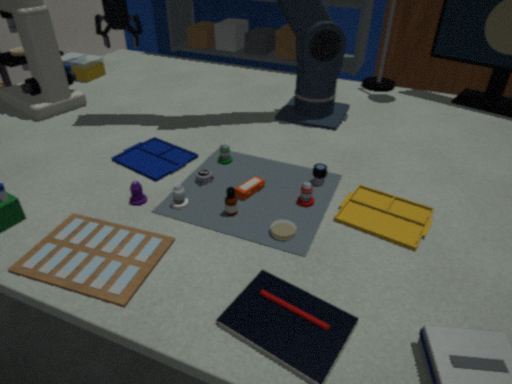

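Candidates in the top view:
- Green objective at (313,247), against red at (195,216) and the green rack at (452,55).
- White objective at (304,153), against the purple look-alike at (343,139).
- Bottle at (252,163), against the eyepiece at (195,257).
- Agar plate at (196,165), against the tally counter at (308,199).
- Slide box at (254,205).
- Blue tray at (388,212), yellow tray at (118,235).

I'll check these choices in one close montage.

```bash
python3 - <<'E'
import cv2,numpy as np
t=cv2.imread("pics/top0.png");s=cv2.imread("pics/scene0.png")
T=[(313,247),(304,153),(252,163),(196,165),(254,205)];S=[(225,155),(179,196),(231,202),(283,230),(250,188)]
f=lambda im,c:cv2.resize(im[c[1]-20:c[1]+20,c[0]-20:c[0]+20],(160,160),interpolation=cv2.INTER_CUBIC)
a=np.hstack([f(t,c) for c in T]);b=np.hstack([f(s,c) for c in S])
g=lambda c:cv2.resize(t[c[1]-45:c[1]+45,c[0]-60:c[0]+60],(373,280),interpolation=cv2.INTER_CUBIC)
c=np.hstack([g((388,212)),g((118,235))]);c=cv2.copyMakeBorder(c,0,0,0,800-c.shape[1],cv2.BORDER_CONSTANT)
cv2.imwrite("pics/m.png",np.vstack([a,b,c])[:600])
E
```

```text
(no output)
```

View pics/m.png

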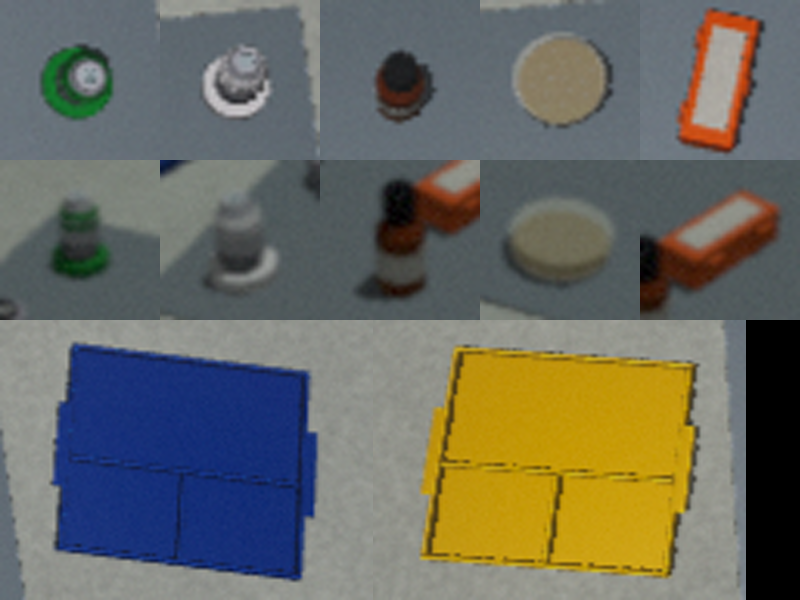

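Choices hold up. The crops show the green foot at top px ≈(312,247), white foot ≈(303,154) (not purple), bottle cap ≈(252,157), agar ≈(196,165) and box centre ≈(254,205). The tray corners are clear too. Next I'll convert these to positions.

```bash
cat > h.py <<'E'
from station import arm
import cv2,numpy as np
np.set_printoptions(precision=4,suppress=True)
def ray(n,px,z):
    p=arm.camera_params(n);R,t,K=map(np.array,(p["R"],p["t"],p["mtx"]))
    px=np.atleast_2d(px).astype(float)
    d=(np.linalg.inv(K)@np.c_[px,np.ones(len(px))].T).T@R
    c=-R.T@t
    return (c+d*((z-c[2])/d[:,2])[:,None])[:,:2]
def proj(n,X):
    p=arm.camera_params(n);q=p["mtx"]@(np.array(p["R"])@np.array(X)+p["t"]);return q[:2]/q[2]
def big(m,c,r=25):
    z=np.zeros_like(m);z[c[1]-r:c[1]+r,c[0]-r:c[0]+r]=m[c[1]-r:c[1]+r,c[0]-r:c[0]+r]
    cs,_=cv2.findContours(z,cv2.RETR_EXTERNAL,cv2.CHAIN_APPROX_NONE);return max(cs,key=cv2.contourArea)[:,0]
def state():
    o=arm.get_obs();R=cv2.Rodrigues(np.array([0.,0,0]))[0]
    from scipy.spatial.transform import Rotation as Q
    w,x,y,z=o["eef_rot"];R=Q.from_quat([x,y,z,w]).as_matrix();return o,R
def go(x,y,z,yaw):
    """shift (cm) and turn about tool z to bring TCP there with tool x at world yaw, pointing down"""
    from scipy.spatial.transform import Rotation as Q
    o,R=state();c,s=np.cos(yaw),np.sin(yaw)
    G=np.array([[c,s,0],[s,-c,0],[0,0,-1]])
    print("t",o["time"],"shift cm",R.T@(np.array([x,y,z])-o["tool_pos"])*100,"turn",Q.from_matrix(R.T@G).as_rotvec(),"open",round(o["opening"],3))
E
cat > meas.py <<'E'
from h import *
t=cv2.imread("pics/top0.png");s=cv2.imread("pics/scene0.png");H=cv2.cvtColor(t,cv2.COLOR_BGR2HSV)
g=cv2.inRange(H,(45,120,40),(85,255,255));P=ray("top",big(g,(313,247)),.011).astype(np.float32)
c,r=cv2.minEnclosingCircle(P);print("green",c,r)
w=cv2.inRange(H,(0,0,165),(180,45,255));k=big(w,(303,157),14);P=ray("top",k,.012).astype(np.float32)
print("white mask",cv2.minEnclosingCircle(P),"hand",ray("top",[[303.1,154.1]],.012))
a=cv2.inRange(H,(8,35,60),(35,255,255));P=ray("top",big(a,(196,165)),.016).astype(np.float32);print("agar",cv2.minEnclosingCircle(P))
o=cv2.inRange(H,(0,150,80),(20,255,255));P=ray("top",big(o,(254,205)),.027).astype(np.float32);print("box",cv2.minAreaRect(P*1000))
wl=cv2.inRange(H,(0,0,140),(180,60,255));P=ray("top",big(wl,(254,205),13),.029).astype(np.float32);print("label",cv2.minAreaRect(P*1000))
b=cv2.inRange(H,(0,0,0),(180,255,50));P=ray("top",big(b,(252,160),10),.070).astype(np.float32);print("cap",cv2.minEnclosingCircle(P),"hand",ray("top",[[251.9,156.9]],.075))
B=np.array([[72,25],[308,52],[300,258],[55,228]])/3.11+[328,167];Y=np.array([[82,27],[322,43],[294,256],[49,237]])/3.11+[58,190]
M=np.array([[86,98],[86,-98],[-86,-98],[-86,98]])/1000.
for n,q in(("blue",B),("yellow",Y)):
    W=ray("top",q,.012);L=np.linalg.norm(W-np.roll(W,-1,0),axis=1)
    U,_,V=np.linalg.svd((M).T@(W-W.mean(0)));R=(U@V).T;C=W.mean(0);print(n,L,C,"yaw",np.arctan2(R[1,0],R[0,0]),"res",np.abs(W-C-M@R.T).max())
    for m,v in(("long",(37,0)),("s+",(-47,48)),("s-",(-47,-48))):print("  ",m,C+R@np.array(v)/1000.)
# scene cross-checks
for n,c,z in(("green foot",(224,158.5),.008),("white foot",(181.,200.2),.010),("bottle cap top",(231,188),.073),("agar",(283,230),.013)):print("scene",n,ray("scene",[c],z))
E
python3 meas.py; python3 -c "
from h import *
go(.5,0,.2,0)"
```

```text
green (0.460345983505249, -0.14199480414390564) 0.021607428789138794
white mask ((0.7034761309623718, -0.14911267161369324), 0.020841214805841446) hand [[ 0.7023 -0.151 ]]
agar ((0.6993643045425415, 0.1281573623418808), 0.02837708219885826)
box ((579.0795288085938, -7.978603363037109), (38.236328125, 86.21357727050781), 72.1635971069336)
label ((580.22265625, -8.385299682617188), (20.22623634338379, 61.64984893798828), 72.06082153320312)
cap ((0.6788546442985535, -0.01595085859298706), 0.013635779730975628) hand [[ 0.6881 -0.0153]]
blue [0.1954 0.1706 0.1962 0.1696] [ 0.5304 -0.3435] yaw -0.2230904689084299 res 0.0017098822771511868
   long [ 0.5664 -0.3517]
   s+ [ 0.4951 -0.2863]
   s- [ 0.4739 -0.3799]
yellow [0.1965 0.1711 0.1941 0.1693] [0.5393 0.3343] yaw -0.1728197509373675 res 0.0014937281614782194
   long [0.5758 0.3279]
   s+ [0.5013 0.3897]
   s- [0.4848 0.2951]
scene green foot [[ 0.4575 -0.1477]]
scene white foot [[ 0.6944 -0.1511]]
scene bottle cap top [[ 0.6757 -0.0159]]
scene agar [[0.7041 0.1291]]
t 0.1 shift cm [ 45.4535 -46.6229   3.1185] turn [-0.0014  0.0004  0.4298] open 0.997
```

```bash
python3 -c "
from h import *
print('base near edge',ray('top',[[251.5,173.5]],.003), 'bottle pred if x=.679',proj('top',[.679,-.016,.075]),proj('top',[.664,-.016,.003]))
print(ray('scene',[[225,160]],.008),ray('scene',[[180,203]],.008),'scene base front edge',ray('scene',[[231,215.5]],.003))
go(.46,-.142,.15,0)"
```

```text
base near edge [[ 0.6659 -0.0123]] bottle pred if x=.679 [252.563  160.4395] [252.9887 174.0822]
[[ 0.4643 -0.1409]] [[ 0.7035 -0.1486]] scene base front edge [[ 0.6922 -0.0102]]
t 0.1 shift cm [ 35.9006 -35.3742   8.1033] turn [-0.0014  0.0004  0.4298] open 0.997
```

>>> jog_arm(
  targets=[
    [1, [35.8, -35.5, 8], [0, 0, 0.43]],
    [1, [35.8, -35.5, 8], [0, 0, 0.43]],
    [1, [35.8, -35.5, 8], [0, 0, 0.43]],
    [1, [35.8, -35.5, 8], [0, 0, 0.43]],
    [1, [35.8, -35.5, 8], [0, 0, 0.43]],
    [1, [35.8, -35.5, 8], [0, 0, 0.43]],
    [1, [35.8, -35.5, 8], [0, 0, 0.43]],
    [1, [35.8, -35.5, 8], [0, 0, 0.43]],
    [1, [35.8, -35.5, 8], [0, 0, 0.43]],
    [1, [35.8, -35.5, 8], [0, 0, 0.43]],
  ],
  squeeze=40,
)

```text
time: 1.1
tool_pos: [0.4554, -0.1495, 0.1526]
eef_rot: [-0.0, 1.0, -0.0, 0.0]
contact_force: [1.2, -0.6, 0.5]
opening: 1.004
gripper_force: 0.0
```

>>> jog_arm(
  targets=[
    [1, [0, 0, 2], [0, 0, 0]],
    [1, [0, 0, 4], [0, 0, 0]],
    [1, [0, 0, 6], [0, 0, 0]],
    [1, [0, 0, 6], [0, 0, 0]],
    [1, [0, 0, 6], [0, 0, 0]],
  ],
)

```text
time: 1.6
tool_pos: [0.4549, -0.1515, 0.093]
eef_rot: [-0.0, 1.0, -0.0, -0.001]
contact_force: [-1.1, -0.7, 0.2]
opening: 1.0
gripper_force: 0.0
```

```bash
python3 -c "
from h import *
go(.461,-.142,.017,0)"
```

```text
t 1.6 shift cm [ 0.62   -0.9457  7.5987] turn [-0.0002  0.0011 -0.0004] open 1.0
```

>>> jog_arm(
  targets=[
    [1, [0.6, -0.9, 1.5], [0, 0, 0]],
    [1, [0.6, -0.9, 3], [0, 0, 0]],
    [1, [0.6, -0.9, 5], [0, 0, 0]],
    [1, [0.6, -0.9, 6.5], [0, 0, 0]],
    [1, [0.6, -0.9, 7.5], [0, 0, 0]],
    [0, [0.6, -0.9, 7.5], [0, 0, 0]],
    [0, [0.6, -0.9, 7.5], [0, 0, 0]],
    [0, [0.6, -0.9, 7.5], [0, 0, 0]],
    [0, [0.6, -0.9, 7.5], [0, 0, 0]],
    [0, [0.6, -0.9, 7.5], [0, 0, 0]],
  ],
  squeeze=40,
)

```text
time: 2.6
tool_pos: [0.4616, -0.1425, 0.0188]
eef_rot: [0.0, 1.0, -0.0, 0.001]
contact_force: [-1.2, 0.3, 6.0]
opening: 0.325
gripper_force: 38.9
```

>>> jog_arm(
  targets=[
    [0, [0, 0, 0], [0, 0, 0]],
    [0, [0, 0, 0], [0, 0, 0]],
    [0, [0, 0, 0], [0, 0, 0]],
  ],
)

```text
time: 2.9
tool_pos: [0.4616, -0.1425, 0.0188]
eef_rot: [0.0, 1.0, -0.0, 0.001]
contact_force: [-1.2, 0.9, 8.8]
opening: 0.329
gripper_force: 38.9
```

>>> jog_arm(
  targets=[
    [0, [0, 0, -2], [0, 0, 0]],
    [0, [0, 0, -5], [0, 0, 0]],
    [0, [0.5, 2, -7], [0, 0, 0]],
    [0, [1, 5, -7], [0, 0, 0]],
    [0, [2, 8, -7], [0, 0, 0]],
    [0, [2.7, 11, -7], [0, 0, 0]],
    [0, [3.3, 13.5, -7], [0, 0, 0]],
    [0, [3.3, 14.4, -7], [0, 0, 0]],
    [0, [3.3, 14.4, -7], [0, 0, 0]],
    [0, [3.3, 14.4, -7], [0, 0, 0]],
  ],
)

```text
time: 3.9
tool_pos: [0.4937, -0.2851, 0.0878]
eef_rot: [-0.001, 1.0, 0.0, -0.0]
contact_force: [-0.8, 0.9, -1.2]
opening: 0.325
gripper_force: 39.9
```

```bash
python3 -c "
from h import *
go(.495,-.286,.020,0);print(arm.get_obs()['contact_force'],arm.get_obs()['tool_pos'])
cv2.imwrite('pics/a.png',cv2.resize(cv2.cvtColor(arm.capture('scene'),cv2.COLOR_RGB2BGR)[80:240,80:340],(780,480)))"
```

```text
t 3.9 shift cm [0.1351 0.0995 6.7808] turn [-0.0012  0.0007  0.0003] open 0.325
[-0.7649  0.8713 -1.2331] [ 0.4937 -0.2851  0.0878]
```

View pics/a.png

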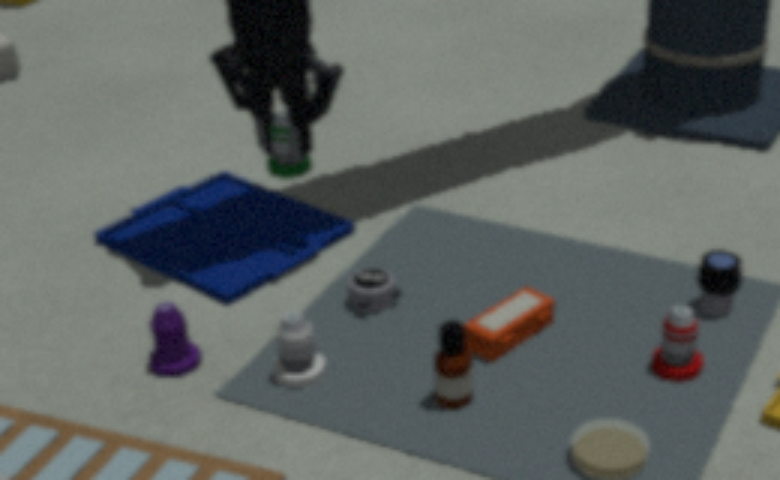

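The green objective hangs upright in the gripper, with its foot at crop (289,163), just above the near-left bay. Lowering it now.

>>> jog_arm(
  targets=[
    [0, [0.1, 0.1, 2], [0, 0, 0]],
    [0, [0.1, 0.1, 4.5], [0, 0, 0]],
    [0, [0.1, 0.1, 6], [0, 0, 0]],
    [0, [0.1, 0.1, 6.5], [0, 0, 0]],
    [0, [0.1, 0.1, 6.7], [0, 0, 0]],
    [0, [0.1, 0.1, 6.8], [0, 0, 0]],
    [0, [0.1, 0.1, 6.8], [0, 0, 0]],
  ],
)

```text
time: 4.65
tool_pos: [0.4956, -0.2874, 0.0207]
eef_rot: [0.0, 1.0, 0.0, 0.001]
contact_force: [0.8, 0.1, -2.8]
opening: 0.328
gripper_force: 39.9
```

>>> jog_arm(
  targets=[
    [0.4, [0, 0, 0], [0, 0, 0]],
    [0.5, [0, 0, 0], [0, 0, 0]],
    [0.6, [0, 0, 0], [0, 0, 0]],
    [0.6, [0, 0, 0], [0, 0, 0]],
    [0.6, [0, 0, -1.5], [0, 0, 0]],
    [0.6, [0, 0, -4], [0, 0, 0]],
    [1, [0, 0, -7], [0, 0, 0]],
    [1, [0, 0, -10], [0, 0, 0]],
    [1, [0, 0, -12], [0, 0, 0]],
    [1, [0, 0, -12], [0, 0, 0]],
  ],
)

```text
time: 5.65
tool_pos: [0.4965, -0.2883, 0.1429]
eef_rot: [0.001, 1.0, -0.0, 0.002]
contact_force: [0.1, -0.0, -0.5]
opening: 0.994
gripper_force: 0.0
```

```bash
python3 -c "
from h import *
go(.700,.128,.10,0)"
```

```text
t 5.65 shift cm [ 20.309  -41.647    4.2873] turn [ 0.0023 -0.0046 -0.0004] open 0.994
```

>>> jog_arm(
  targets=[
    [1, [20.3, -41.6, 2], [0, 0, 0]],
    [1, [20.3, -41.6, 2], [0, 0, 0]],
    [1, [20.3, -41.6, 2], [0, 0, 0]],
    [1, [20.3, -41.6, 2], [0, 0, 0]],
    [1, [20.3, -41.6, 2], [0, 0, 0]],
    [1, [20.3, -41.6, 2], [0, 0, 0]],
    [1, [20.3, -41.6, 2], [0, 0, 0]],
    [1, [20.3, -41.6, 2], [0, 0, 0]],
    [1, [20.3, -41.6, 2], [0, 0, 0]],
    [1, [20.3, -41.6, 2], [0, 0, 0]],
  ],
)

```text
time: 6.65
tool_pos: [0.6985, 0.1368, 0.118]
eef_rot: [-0.002, 1.0, 0.004, -0.001]
contact_force: [0.1, 0.4, -0.2]
opening: 1.001
gripper_force: 0.0
```

>>> jog_arm(
  targets=[
    [1, [0, 0, 1], [0, 0, 0]],
    [1, [0, 0, 3], [0, 0, 0]],
    [1, [0, 0, 4], [0, 0, 0]],
    [1, [0, 0, 4], [0, 0, 0]],
    [1, [0, 0, 4], [0, 0, 0]],
  ],
)

```text
time: 7.15
tool_pos: [0.6981, 0.1273, 0.0799]
eef_rot: [0.0, 1.0, -0.001, -0.0]
contact_force: [0.0, 0.3, 0.7]
opening: 1.0
gripper_force: 0.0
```

```bash
python3 -c "
from h import *
go(.700,.128,.002,0);print(arm.get_obs()['joint_positions'])"
```

```text
t 7.15 shift cm [ 0.1933 -0.0764  7.7933] turn [ 0.0005  0.0004 -0.0015] open 1.0
[-0.2873  0.7674  0.0741  1.4986 -0.0663  0.8785 -1.7639]
```

>>> jog_arm(
  targets=[
    [1, [0.2, 0, 2], [0, 0, 0]],
    [1, [0.2, 0, 5], [0, 0, 0]],
    [1, [0.2, 0, 6.5], [0, 0, 0]],
    [1, [0.2, 0, 7.4], [0, 0, 0]],
    [1, [0.2, 0, 7.7], [0, 0, 0]],
    [0.8, [0.2, 0, 7.7], [0, 0, 0]],
    [0.6, [0.2, 0, 7.7], [0, 0, 0]],
    [0.6, [0.2, 0, 7.7], [0, 0, 0]],
    [0.5, [0.2, 0, 7.7], [0, 0, 0]],
    [0.5, [0.2, 0, 7.7], [0, 0, 0]],
  ],
  squeeze=25,
)

```text
time: 8.15
tool_pos: [0.701, 0.1286, 0.0044]
eef_rot: [-0.0, 1.0, -0.0, 0.001]
contact_force: [-0.6, -0.7, 6.7]
opening: 0.688
gripper_force: 27.2
```

>>> jog_arm(
  targets=[
    [0.5, [0, 0, 0], [0, 0, 0]],
    [0.5, [0, 0, 0], [0, 0, 0]],
    [0.5, [0, 0, -1], [0, 0, 0]],
    [0.5, [0, 0, -3], [0, 0, 0]],
    [0.5, [0, 0, -6], [0, 0, 0]],
    [0.5, [0, 0, -9], [0, 0, 0]],
    [0.5, [0, 0, -10], [0, 0, 0]],
    [0.5, [0, 0, -10], [0, 0, 0]],
  ],
)

```text
time: 8.95
tool_pos: [0.7013, 0.1287, 0.1052]
eef_rot: [-0.0, 1.0, -0.0, 0.002]
contact_force: [-0.1, -0.8, -1.0]
opening: 0.684
gripper_force: 27.0
```

```bash
python3 -c "
from h import *
go(.566,-.352,.10,-.22)
a=arm.capture('scene')[130:260,200:330];b=arm.capture('top')[100:230,140:270]
cv2.imwrite('pics/b.png',cv2.resize(cv2.cvtColor(np.hstack([a,b]),cv2.COLOR_RGB2BGR),(780,390)))"
```

```text
t 8.95 shift cm [-13.518   48.0764   0.4348] turn [-0.0012 -0.0035  0.2197] open 0.684
```

View pics/b.png

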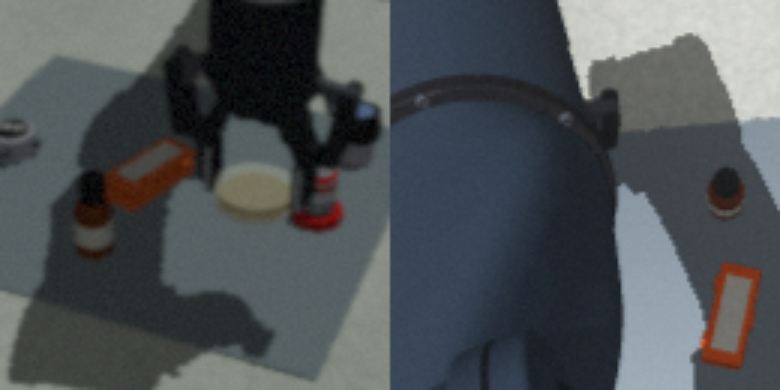

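The plate is held level between the fingertips at crop (252,190). Carrying it to the blue long bay.

>>> jog_arm(
  targets=[
    [0.5, [-0.5, 2, 0], [0, 0, 0]],
    [0.5, [-1.5, 6, 0], [0, 0, 0.02]],
    [0.5, [-3, 11, 0], [0, 0, 0.05]],
    [0.5, [-4.5, 16, 0], [0, 0, 0.08]],
    [0.5, [-6, 21, 0], [0, 0, 0.1]],
    [0.5, [-7.5, 26, 0], [0, 0, 0.13]],
    [0.5, [-9, 31, 0], [0, 0, 0.15]],
    [0.5, [-10.5, 36, 0], [0, 0, 0.18]],
    [0.5, [-12, 41, 0], [0, 0, 0.2]],
    [0.5, [-13, 45, 0], [0, 0, 0.22]],
  ],
)

```text
time: 10.05
tool_pos: [0.5692, -0.3173, 0.1015]
eef_rot: [-0.0, 0.994, -0.111, -0.001]
contact_force: [0.1, -0.9, -0.3]
opening: 0.688
gripper_force: 27.0
```

>>> jog_arm(
  targets=[
    [0.5, [-0.5, 1.5, 0], [0, 0, 0]],
    [0.5, [-0.5, 3, 0], [0, 0, 0]],
    [0.5, [-0.5, 3, 0], [0, 0, 0]],
    [0.5, [-0.5, 3, 1], [0, 0, 0]],
    [0.5, [-0.5, 3, 3], [0, 0, 0]],
    [0.5, [-0.5, 3, 5], [0, 0, 0]],
    [0.5, [-0.5, 3, 5], [0, 0, 0]],
    [0.5, [-0.5, 3, 5], [0, 0, 0]],
  ],
)

```text
time: 10.85
tool_pos: [0.561, -0.3413, 0.0525]
eef_rot: [-0.001, 0.994, -0.109, -0.0]
contact_force: [-0.9, -0.5, 0.3]
opening: 0.683
gripper_force: 27.2
```

```bash
python3 -c "
from h import *
go(.566,-.352,.0055,-.22)
a=arm.capture('scene')[100:230,80:210]
cv2.imwrite('pics/c.png',cv2.resize(cv2.cvtColor(a,cv2.COLOR_RGB2BGR),(520,520)))"
```

```text
t 10.85 shift cm [0.7275 0.9358 4.6941] turn [-0.001   0.0011  0.0021] open 0.683
```

View pics/c.png

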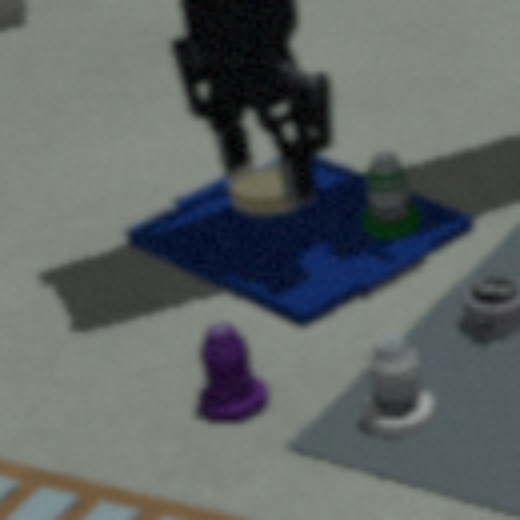

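The green objective stands in its bay at crop (390,220), and the plate is above the long bay at crop (262,190). Lowering the plate.

>>> jog_arm(
  targets=[
    [0.5, [0.7, 0.9, 1], [0, 0, 0]],
    [0.5, [0.7, 0.9, 2.5], [0, 0, 0]],
    [0.5, [0.7, 0.9, 3.5], [0, 0, 0]],
    [0.5, [0.7, 0.9, 4.2], [0, 0, 0]],
    [0.5, [0.7, 0.9, 4.5], [0, 0, 0]],
    [0.5, [0.7, 0.9, 4.6], [0, 0, 0]],
    [0.5, [0.7, 0.9, 4.7], [0, 0, 0]],
    [0.5, [0.7, 0.9, 4.7], [0, 0, 0]],
  ],
)

```text
time: 11.7
tool_pos: [0.5654, -0.3536, 0.0062]
eef_rot: [0.0, 0.994, -0.11, 0.0]
contact_force: [-0.3, 0.3, -0.6]
opening: 0.688
gripper_force: 27.2
```

>>> jog_arm(
  targets=[
    [0.72, [0, 0, 0], [0, 0, 0]],
    [0.8, [0, 0, 0], [0, 0, 0]],
    [0.85, [0, 0, 0], [0, 0, 0]],
    [0.85, [0, 0, 0], [0, 0, 0]],
    [0.85, [0, 0, -1], [0, 0, 0]],
    [0.85, [0, 0, -3], [0, 0, 0]],
    [1, [0, 0, -7], [0, 0, 0]],
    [1, [0, 0, -11], [0, 0, 0]],
    [1, [0, 0, -13], [0, 0, 0]],
    [1, [0, 0, -13], [0, 0, 0]],
  ],
)

```text
time: 12.7
tool_pos: [0.567, -0.3548, 0.1406]
eef_rot: [0.001, 0.994, -0.11, 0.003]
contact_force: [0.6, 0.5, -0.7]
opening: 1.0
gripper_force: 0.0
```

```bash
python3 -c "
from h import *
go(.703,-.149,.14,0)"
```

```text
t 12.7 shift cm [  8.7756 -23.0521   0.0703] turn [ 0.0027 -0.0063 -0.2204] open 1.0
```

>>> jog_arm(
  targets=[
    [0.8, [8.8, -23, 0], [0, 0, -0.22]],
    [0.8, [8.8, -23, 0], [0, 0, -0.22]],
    [0.8, [8.8, -23, 0], [0, 0, -0.22]],
    [0.8, [8.8, -23, 0], [0, 0, -0.22]],
    [0.8, [8.8, -23, 0], [0, 0, -0.22]],
    [0.8, [8.8, -23, 0], [0, 0, -0.22]],
    [0.8, [8.8, -23, 0], [0, 0, -0.22]],
    [0.8, [8.8, -23, 2], [0, 0, -0.22]],
    [0.8, [8.8, -23, 4], [0, 0, -0.22]],
    [0.8, [8.8, -23, 4], [0, 0, -0.22]],
  ],
)

```text
time: 13.7
tool_pos: [0.6984, -0.1501, 0.0931]
eef_rot: [0.0, 1.0, -0.001, -0.003]
contact_force: [-0.3, 0.2, -0.5]
opening: 0.794
gripper_force: 0.0
```

```bash
python3 -c "
from h import *
go(.703,-.149,.018,0);print(arm.get_obs()['joint_vel'].round(2), 'purple',ray('top',[[341.5,143]],.01))
a=arm.capture('scene')[100:230,80:210]
b=arm.capture('top')[120:270,300:450];b=cv2.resize(b,(400,400));a=cv2.resize(a,(400,400))
cv2.imwrite('pics/d.png',cv2.cvtColor(np.hstack([a,b]),cv2.COLOR_RGB2BGR))"
```

```text
t 13.7 shift cm [ 0.4987 -0.1152  7.5033] turn [ 0.0002  0.0057 -0.0026] open 0.794
[-0.   -0.03  0.   -0.04 -0.    0.04 -0.  ] purple [[ 0.7233 -0.2556]]
```

View pics/d.png

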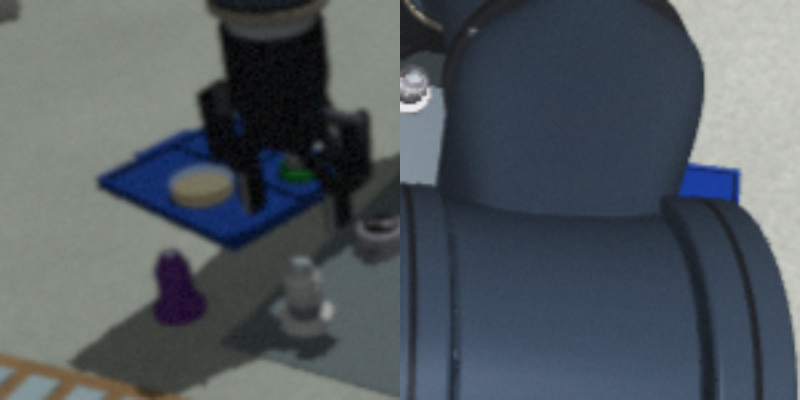

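The agar plate lies flat in the long bay at left-panel (202,186). The gripper sits over the white objective at (302,290), clear of the purple one at (180,290). Descending.

>>> jog_arm(
  targets=[
    [0.8, [0.5, -0.1, 1.5], [0, 0, 0]],
    [0.8, [0.5, -0.1, 3.5], [0, 0, 0]],
    [0.8, [0.5, -0.1, 5.5], [0, 0, 0]],
    [0.8, [0.5, -0.1, 7], [0, 0, 0]],
    [0.8, [0.5, -0.1, 7.5], [0, 0, 0]],
    [0, [0.5, -0.1, 7.5], [0, 0, 0]],
    [0, [0.5, -0.1, 7.5], [0, 0, 0]],
    [0, [0.5, -0.1, 7.5], [0, 0, 0]],
    [0, [0.5, -0.1, 7.5], [0, 0, 0]],
    [0, [0.5, -0.1, 7.5], [0, 0, 0]],
  ],
  squeeze=40,
)

```text
time: 14.8
tool_pos: [0.7072, -0.1477, 0.0223]
eef_rot: [0.0, 1.0, -0.0, 0.001]
contact_force: [-0.6, -1.4, 6.3]
opening: 0.321
gripper_force: 40.0
```

>>> jog_arm(
  targets=[
    [0, [0, 0, 0], [0, 0, 0]],
    [0, [0, 0, 0], [0, 0, 0]],
    [0, [0, 0, -2], [0, 0, 0]],
    [0, [0, 0, -5], [0, 0, 0]],
    [0, [0, 0, -9], [0, 0, 0]],
    [0, [0, 0, -12], [0, 0, 0]],
    [0, [0, 0, -12], [0, 0, 0]],
    [0, [0, 0, -12], [0, 0, 0]],
  ],
)

```text
time: 15.6
tool_pos: [0.7063, -0.1471, 0.1413]
eef_rot: [-0.0, 1.0, -0.0, 0.0]
contact_force: [-0.5, 1.0, -3.5]
opening: 0.32
gripper_force: 39.7
```

```bash
python3 -c "
from h import *
go(.485,.295,.13,0)"
```

```text
t 15.6 shift cm [-22.1337 -44.2121   1.1179] turn [-0.0001 -0.0007 -0.0001] open 0.32
```

>>> jog_arm(
  targets=[
    [0, [-1, -2, 0], [0, 0, 0]],
    [0, [-3, -6, 0], [0, 0, 0]],
    [0, [-5, -10, 0], [0, 0, 0]],
    [0, [-7.5, -15, 0], [0, 0, 0]],
    [0, [-10, -20, 0], [0, 0, 0]],
    [0, [-12.5, -25, 0], [0, 0, 0]],
    [0, [-15, -30, 0], [0, 0, 0]],
    [0, [-17.5, -35, 0], [0, 0, 0]],
    [0, [-19.5, -39, 0], [0, 0, 0]],
    [0, [-21, -42, 0], [0, 0, 0]],
  ],
)

```text
time: 16.6
tool_pos: [0.4977, 0.2669, 0.1394]
eef_rot: [0.001, 1.0, -0.0, -0.001]
contact_force: [1.8, 0.2, -1.9]
opening: 0.325
gripper_force: 39.8
```

>>> jog_arm(
  targets=[
    [0, [-0.7, -1.2, 0], [0, 0, 0]],
    [0, [-1, -2, 0], [0, 0, 0]],
    [0, [-1, -2, 1], [0, 0, 0]],
    [0, [-1, -2, 4], [0, 0, 0]],
    [0, [-1, -2, 6], [0, 0, 0]],
    [0, [-1, -2, 7], [0, 0, 0]],
    [0, [-1, -2, 7], [0, 0, 0]],
    [0, [-1, -2, 7], [0, 0, 0]],
  ],
)

```text
time: 17.4
tool_pos: [0.4906, 0.2849, 0.0711]
eef_rot: [0.0, 1.0, -0.001, 0.0]
contact_force: [-0.2, -0.4, -2.2]
opening: 0.322
gripper_force: 39.9
```

```bash
python3 -c "
from h import *
go(.485,.295,.0225,0)
a=arm.capture('scene')[130:260,320:450]
cv2.imwrite('pics/e.png',cv2.resize(cv2.cvtColor(a,cv2.COLOR_RGB2BGR),(400,400)))"
```

```text
t 17.4 shift cm [-0.5668 -1.011   4.8596] turn [ 0.0004 -0.0002 -0.0017] open 0.322
```

View pics/e.png

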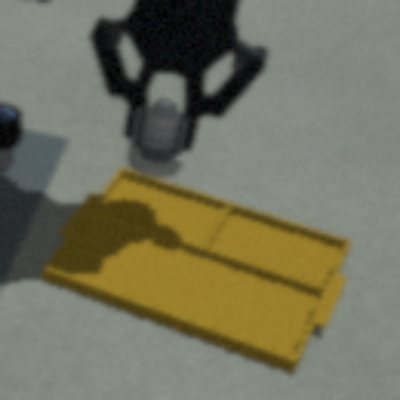

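The white objective hangs upright at (155,145), above the yellow tray's bay nearest the mat. Lowering it.

>>> jog_arm(
  targets=[
    [0, [-0.5, -1, 1.5], [0, 0, 0]],
    [0, [-0.5, -1, 3], [0, 0, 0]],
    [0, [-0.5, -1, 4], [0, 0, 0]],
    [0, [-0.5, -1, 4.4], [0, 0, 0]],
    [0, [-0.5, -1, 4.6], [0, 0, 0]],
    [0, [-0.5, -1, 4.8], [0, 0, 0]],
    [0, [-0.5, -1, 4.8], [0, 0, 0]],
    [0, [-0.5, -1, 4.8], [0, 0, 0]],
  ],
)

```text
time: 18.25
tool_pos: [0.4851, 0.2958, 0.0233]
eef_rot: [-0.0, 1.0, -0.0, 0.0]
contact_force: [0.1, -0.0, -1.8]
opening: 0.323
gripper_force: 39.9
```

>>> jog_arm(
  targets=[
    [0.4, [0, 0, 0], [0, 0, 0]],
    [0.5, [0, 0, 0], [0, 0, 0]],
    [0.6, [0, 0, 0], [0, 0, 0]],
    [0.6, [0, 0, 0], [0, 0, 0]],
    [0.6, [0, 0, -1.5], [0, 0, 0]],
    [0.6, [0, 0, -4], [0, 0, 0]],
    [0.8, [0, 0, -7], [0, 0, 0]],
    [0.8, [0, 0, -10], [0, 0, 0]],
    [0.8, [0, 0, -13], [0, 0, 0]],
    [0.8, [0, 0, -13], [0, 0, 0]],
  ],
)

```text
time: 19.25
tool_pos: [0.4868, 0.2969, 0.1569]
eef_rot: [-0.002, 1.0, -0.0, 0.003]
contact_force: [0.8, 0.0, -1.0]
opening: 0.797
gripper_force: 0.0
```

```bash
python3 -c "
from h import *
go(.680,-.015,.14,0)"
```

```text
t 19.25 shift cm [19.3267 31.1847  1.674 ] turn [-0.0039 -0.0054 -0.0005] open 0.797
```

>>> jog_arm(
  targets=[
    [0.8, [19.3, 31.2, 1], [0, 0, 0]],
    [0.8, [19.3, 31.2, 1], [0, 0, 0]],
    [0.8, [19.3, 31.2, 1], [0, 0, 0]],
    [0.8, [19.3, 31.2, 1], [0, 0, 0]],
    [0.8, [19.3, 31.2, 1], [0, 0, 0]],
    [0.8, [19.3, 31.2, 1], [0, 0, 0]],
    [0.8, [19.3, 31.2, 1], [0, 0, 0]],
    [0.8, [19.3, 31.2, 1], [0, 0, 0]],
    [0.8, [19.3, 31.2, 4], [0, 0, 0]],
    [0.8, [19.3, 31.2, 4], [0, 0, 0]],
  ],
)

```text
time: 20.25
tool_pos: [0.6753, -0.0165, 0.1089]
eef_rot: [-0.0, 1.0, -0.001, -0.003]
contact_force: [-1.8, 0.6, 0.3]
opening: 0.8
gripper_force: 0.0
```

>>> jog_arm(
  targets=[
    [0.8, [0, 0, 0], [0, 0, 0]],
    [0.8, [0, 0, 0], [0, 0, 0]],
  ],
)

```text
time: 20.45
tool_pos: [0.6781, -0.0151, 0.1139]
eef_rot: [-0.0, 1.0, 0.001, 0.0]
contact_force: [-0.1, 0.2, -0.2]
opening: 0.8
gripper_force: 0.0
```

```bash
python3 -c "
from h import *
go(.680,-.015,.013,0)
print(proj('scene',[.68,-.015,.075]))
a=arm.capture('scene')[120:250,170:300]
cv2.imwrite('pics/f.png',cv2.resize(cv2.cvtColor(a,cv2.COLOR_RGB2BGR),(400,400)))"
```

```text
t 20.45 shift cm [ 0.1837 -0.0048 10.0879] turn [-0.0005 -0.0008  0.0011] open 0.8
[230.5479 188.322 ]
```

View pics/f.png

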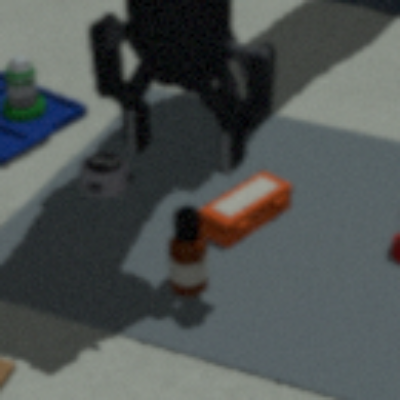

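The bottle's cap is at crop (186,210), as predicted, and the gripper is above it. Descending.

>>> jog_arm(
  targets=[
    [0.8, [0.2, 0, 3], [0, 0, 0]],
    [0.8, [0.2, 0, 6], [0, 0, 0]],
    [0.8, [0.2, 0, 8], [0, 0, 0]],
    [0.8, [0.2, 0, 9.5], [0, 0, 0]],
    [0.8, [0.2, 0, 10], [0, 0, 0]],
    [0, [0.2, 0, 10], [0, 0, 0]],
    [0, [0.2, 0, 10], [0, 0, 0]],
    [0, [0.2, 0, 10], [0, 0, 0]],
    [0, [0.2, 0, 10], [0, 0, 0]],
    [0, [0.2, 0, 10], [0, 0, 0]],
  ],
  squeeze=30,
)

```text
time: 21.5
tool_pos: [0.6808, -0.0162, 0.0144]
eef_rot: [-0.0, 1.0, -0.0, 0.001]
contact_force: [-0.1, 1.1, 5.3]
opening: 0.355
gripper_force: 30.3
```

>>> jog_arm(
  targets=[
    [0, [0, 0, 0], [0, 0, 0]],
    [0, [0, 0, 0], [0, 0, 0]],
    [0, [0, 0, -2], [0, 0, 0]],
    [0, [0, 0, -5], [0, 0, 0]],
    [0, [0, 0, -9], [0, 0, 0]],
    [0, [0, 0, -12], [0, 0, 0]],
    [0, [0, 0, -13], [0, 0, 0]],
    [0, [0, 0, -13], [0, 0, 0]],
    [0, [0, 0, -13], [0, 0, 0]],
  ],
)

```text
time: 22.4
tool_pos: [0.6791, -0.0162, 0.1418]
eef_rot: [-0.0, 1.0, -0.0, -0.001]
contact_force: [-1.0, 0.4, -1.2]
opening: 0.352
gripper_force: 29.8
```

```bash
python3 -c "
from h import *
go(.501,.390,.13,0)"
```

```text
t 22.4 shift cm [-17.8155 -40.6168   1.2055] turn [-0.      0.0016 -0.0001] open 0.352
```

>>> jog_arm(
  targets=[
    [0, [-0.8, -2, 0], [0, 0, 0]],
    [0, [-2.5, -6, 0], [0, 0, 0]],
    [0, [-4.5, -10, 0], [0, 0, 0]],
    [0, [-6.5, -15, 0], [0, 0, 0]],
    [0, [-9, -20, 0], [0, 0, 0]],
    [0, [-11, -25, 0], [0, 0, 0]],
    [0, [-13, -30, 0], [0, 0, 0]],
    [0, [-15.5, -35, 0], [0, 0, 0]],
    [0, [-17, -38, 0], [0, 0, 0]],
    [0, [-17.8, -40, 0], [0, 0, 0]],
  ],
)

```text
time: 23.4
tool_pos: [0.4978, 0.388, 0.1407]
eef_rot: [0.0, 1.0, 0.002, -0.002]
contact_force: [0.7, 0.2, -0.8]
opening: 0.352
gripper_force: 29.9
```

>>> jog_arm(
  targets=[
    [0, [0, -0.6, 0], [0, 0, 0]],
    [0, [0, -0.6, 0], [0, 0, 0]],
    [0, [0, -0.6, 2], [0, 0, 0]],
    [0, [0, -0.6, 5], [0, 0, 0]],
    [0, [0, -0.6, 7], [0, 0, 0]],
    [0, [0, -0.6, 7], [0, 0, 0]],
    [0, [0, -0.6, 7], [0, 0, 0]],
  ],
)

```text
time: 24.1
tool_pos: [0.5028, 0.388, 0.0727]
eef_rot: [0.001, 1.0, -0.001, -0.0]
contact_force: [0.3, 0.0, -0.7]
opening: 0.351
gripper_force: 29.8
```

```bash
python3 -c "
from h import *
go(.501,.390,.0152,0)"
```

```text
t 24.1 shift cm [-0.1747 -0.2057  5.7526] turn [ 0.0015  0.0005 -0.0024] open 0.351
```

>>> jog_arm(
  targets=[
    [0, [-0.2, -0.2, 2], [0, 0, 0]],
    [0, [-0.2, -0.2, 4], [0, 0, 0]],
    [0, [-0.2, -0.2, 5], [0, 0, 0]],
    [0, [-0.2, -0.2, 5.5], [0, 0, 0]],
    [0, [-0.2, -0.2, 5.7], [0, 0, 0]],
    [0, [-0.2, -0.2, 5.8], [0, 0, 0]],
    [0, [-0.2, -0.2, 5.8], [0, 0, 0]],
    [0, [-0.2, -0.2, 5.8], [0, 0, 0]],
  ],
)

```text
time: 24.9
tool_pos: [0.5002, 0.392, 0.0156]
eef_rot: [-0.0, 1.0, -0.0, 0.0]
contact_force: [-0.1, -0.1, -0.9]
opening: 0.351
gripper_force: 29.9
```

>>> jog_arm(
  targets=[
    [0.42, [0, 0, 0], [0, 0, 0]],
    [0.5, [0, 0, 0], [0, 0, 0]],
    [0.55, [0, 0, 0], [0, 0, 0]],
    [0.55, [0, 0, 0], [0, 0, 0]],
    [0.55, [0, 0, -1.5], [0, 0, 0]],
    [0.55, [0, 0, -4], [0, 0, 0]],
    [0.55, [0, 0, -7], [0, 0, 0]],
    [0.7, [0, 0, -10], [0, 0, 0]],
    [0.7, [0, 0, -13], [0, 0, 0]],
    [0.7, [0, 0, -13], [0, 0, 0]],
  ],
)

```text
time: 25.9
tool_pos: [0.502, 0.3932, 0.1505]
eef_rot: [-0.003, 1.0, -0.0, 0.003]
contact_force: [-0.3, 0.3, 1.0]
opening: 0.698
gripper_force: 0.0
```

```bash
python3 -c "
from h import *
go(.579,-.008,.10,-.313)"
```

```text
t 25.9 shift cm [ 7.6917 40.1435  4.8903] turn [-0.0061 -0.0052  0.3125] open 0.698
```

>>> jog_arm(
  targets=[
    [0.7, [7.7, 40.1, 2], [0, 0, 0.31]],
    [0.7, [7.7, 40.1, 2], [0, 0, 0.31]],
    [0.7, [7.7, 40.1, 2], [0, 0, 0.31]],
    [0.7, [7.7, 40.1, 2], [0, 0, 0.31]],
    [0.7, [7.7, 40.1, 2], [0, 0, 0.31]],
    [0.7, [7.7, 40.1, 2], [0, 0, 0.31]],
    [0.7, [7.7, 40.1, 2], [0, 0, 0.31]],
    [0.7, [7.7, 40.1, 2], [0, 0, 0.31]],
    [0.7, [7.7, 40.1, 2], [0, 0, 0.31]],
    [0.7, [7.7, 40.1, 2], [0, 0, 0.31]],
  ],
)

```text
time: 26.9
tool_pos: [0.5768, -0.0119, 0.1252]
eef_rot: [0.0, 0.988, -0.157, 0.0]
contact_force: [-0.2, 0.7, -0.6]
opening: 0.703
gripper_force: 0.0
```

>>> jog_arm(
  targets=[
    [0.7, [0, 0, 3], [0, 0, 0]],
    [0.7, [0, 0, 5], [0, 0, 0]],
    [0.7, [0, 0, 5], [0, 0, 0]],
    [0.7, [0, 0, 5], [0, 0, 0]],
  ],
)

```text
time: 27.3
tool_pos: [0.5767, -0.0075, 0.0753]
eef_rot: [-0.0, 0.988, -0.153, -0.0]
contact_force: [0.3, -0.3, -0.4]
opening: 0.695
gripper_force: 0.0
```

```bash
python3 -c "
from h import *
go(.579,-.008,.004,-.313)
a=arm.capture('scene')[120:250,190:320]
cv2.imwrite('pics/g.png',cv2.resize(cv2.cvtColor(a,cv2.COLOR_RGB2BGR),(400,400)))"
```

```text
t 27.3 shift cm [ 0.2388 -0.0144  7.1288] turn [-0.0004  0.0008  0.0049] open 0.695
```

View pics/g.png

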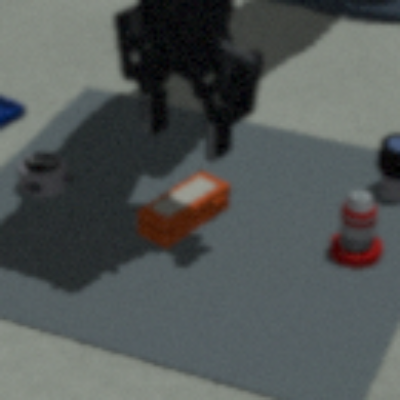

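The fingers straddle the box at crop (185,207). Descending and gripping.

>>> jog_arm(
  targets=[
    [0.7, [0.2, 0, 2], [0, 0, 0]],
    [0.7, [0.2, 0, 4], [0, 0, 0]],
    [0.7, [0.2, 0, 6], [0, 0, 0]],
    [0.7, [0.2, 0, 6.8], [0, 0, 0]],
    [0.7, [0.2, 0, 7], [0, 0, 0]],
    [0.5, [0.2, 0, 7], [0, 0, 0]],
    [0.3, [0.2, 0, 7], [0, 0, 0]],
    [0.2, [0.2, 0, 7], [0, 0, 0]],
    [0.2, [0.2, 0, 7], [0, 0, 0]],
    [0.2, [0.2, 0, 7], [0, 0, 0]],
  ],
  squeeze=30,
)

```text
time: 28.35
tool_pos: [0.5795, -0.0098, 0.0061]
eef_rot: [-0.0, 0.988, -0.154, 0.001]
contact_force: [-0.2, 0.4, 8.0]
opening: 0.391
gripper_force: 31.5
```

>>> jog_arm(
  targets=[
    [0.2, [0, 0, 0], [0, 0, 0]],
    [0.2, [0, 0, 0], [0, 0, 0]],
    [0.2, [0, 0, -2], [0, 0, 0]],
    [0.2, [0, 0, -5], [0, 0, 0]],
    [0.2, [0, 0, -9], [0, 0, 0]],
    [0.2, [0, 0, -12], [0, 0, 0]],
    [0.2, [0, 0, -13], [0, 0, 0]],
    [0.2, [0, 0, -13], [0, 0, 0]],
  ],
)

```text
time: 29.15
tool_pos: [0.5796, -0.0098, 0.1366]
eef_rot: [-0.0, 0.988, -0.154, 0.002]
contact_force: [-1.0, -0.2, -0.8]
opening: 0.391
gripper_force: 30.5
```

```bash
python3 -c "
from h import *
go(.576,.328,.13,-.173+np.pi/2);go(.576,.328,.13,0)
print(arm.get_obs()['joint_positions'])"
```

```text
t 29.15 shift cm [-10.6561 -32.0567   0.6692] turn [ 0.0016 -0.0033 -1.708 ] open 0.391
t 29.15 shift cm [-10.6561 -32.0567   0.6692] turn [-0.0008 -0.0031 -0.3102] open 0.391
[-0.1612  0.5387  0.1487  1.821  -0.1078  0.7865 -1.8383]
```

>>> jog_arm(
  targets=[
    [0.2, [-0.5, -1.5, 0], [0, 0, -0.08]],
    [0.2, [-1.5, -4, 0], [0, 0, -0.2]],
    [0.2, [-2.5, -7, 0], [0, 0, -0.32]],
    [0.2, [-3.5, -10, 0], [0, 0, -0.44]],
    [0.2, [-4.5, -13, 0], [0, 0, -0.56]],
    [0.2, [-5.5, -16, 0], [0, 0, -0.68]],
    [0.2, [-6.5, -19, 0], [0, 0, -0.8]],
    [0.2, [-7.5, -22, 0], [0, 0, -0.92]],
    [0.2, [-8.5, -25, 0], [0, 0, -1.04]],
    [0.2, [-9.5, -28, 0], [0, 0, -1.16]],
  ],
)

```text
time: 30.15
tool_pos: [0.5727, 0.2868, 0.1329]
eef_rot: [-0.0, 0.91, 0.415, -0.001]
contact_force: [0.5, 0.3, -0.9]
opening: 0.39
gripper_force: 30.4
```

```bash
python3 -c "
from h import *
go(.576,.328,.13,-.173+np.pi/2)"
```

```text
t 30.15 shift cm [ 3.3268 -2.4546  0.2859] turn [-0.0021  0.002  -0.5429] open 0.39
```

>>> jog_arm(
  targets=[
    [0.2, [1, -0.7, 0], [0, 0, -0.12]],
    [0.2, [2, -1.5, 0], [0, 0, -0.24]],
    [0.2, [3, -2, 0], [0, 0, -0.36]],
    [0.2, [3, -2, 0], [0, 0, -0.45]],
    [0.2, [3, -2, 0], [0, 0, -0.5]],
    [0.2, [3, -2, 2], [0, 0, -0.5]],
    [0.2, [3, -2, 4], [0, 0, -0.5]],
    [0.2, [3, -2, 5], [0, 0, -0.5]],
    [0.2, [3, -2, 5], [0, 0, -0.5]],
    [0.2, [3, -2, 5], [0, 0, -0.5]],
  ],
)

```text
time: 31.15
tool_pos: [0.5784, 0.3217, 0.0847]
eef_rot: [-0.0, 0.781, 0.625, -0.0]
contact_force: [0.5, 0.6, -0.1]
opening: 0.391
gripper_force: 30.5
```

```bash
python3 -c "
from h import *
go(.576,.328,.0075,-.173+np.pi/2)
a=arm.capture('scene')[130:260,320:450]
cv2.imwrite('pics/i.png',cv2.resize(cv2.cvtColor(a,cv2.COLOR_RGB2BGR),(400,400)))"
```

```text
t 31.15 shift cm [ 0.5675 -0.3674  7.7191] turn [-0.0007  0.0002 -0.0479] open 0.391
```

View pics/i.png

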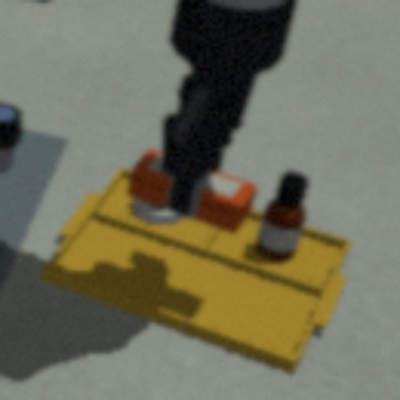

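The box is aligned with the tray at crop (190,195), and the bottle stands in its bay at (283,225). Lowering the box.

>>> jog_arm(
  targets=[
    [0.2, [0.6, -0.4, 2], [0, 0, -0.05]],
    [0.2, [0.6, -0.4, 4], [0, 0, -0.05]],
    [0.2, [0.6, -0.4, 6], [0, 0, -0.05]],
    [0.2, [0.6, -0.4, 7], [0, 0, -0.05]],
    [0.2, [0.6, -0.4, 7.4], [0, 0, -0.05]],
    [0.2, [0.6, -0.4, 7.6], [0, 0, -0.05]],
    [0.2, [0.6, -0.4, 7.7], [0, 0, -0.05]],
    [0.2, [0.6, -0.4, 7.7], [0, 0, -0.05]],
  ],
)

```text
time: 32.0
tool_pos: [0.5764, 0.3285, 0.0087]
eef_rot: [0.0, 0.765, 0.644, 0.001]
contact_force: [0.1, 0.2, -0.9]
opening: 0.393
gripper_force: 30.5
```

```bash
python3 -c "
from h import *
go(.576,.328,.0071,-.173+np.pi/2)"
```

```text
t 32.0 shift cm [-0.0555 -0.0294  0.1587] turn [ 0.0008 -0.0008  0.0018] open 0.393
```

>>> jog_arm(
  targets=[
    [0.2, [0, 0, 0.1], [0, 0, 0]],
    [0.2, [0, 0, 0.1], [0, 0, 0]],
    [0.42, [0, 0, 0.1], [0, 0, 0]],
    [0.48, [0, 0, 0.1], [0, 0, 0]],
    [0.52, [0, 0, 0.1], [0, 0, 0]],
    [0.52, [0, 0, 0.1], [0, 0, 0]],
    [0.52, [0, 0, -1], [0, 0, 0]],
    [0.52, [0, 0, -4], [0, 0, 0]],
    [0.52, [0, 0, -8], [0, 0, 0]],
    [0.52, [0, 0, -12], [0, 0, 0]],
  ],
)

```text
time: 33.0
tool_pos: [0.5756, 0.3282, 0.1298]
eef_rot: [-0.0, 0.765, 0.644, -0.0]
contact_force: [0.3, 0.2, 0.5]
opening: 0.522
gripper_force: 0.0
```

>>> jog_arm(
  targets=[
    [0.52, [0, 0, -5], [0, 0, 0]],
    [0.52, [25, 0, -8], [0, 0, 0]],
    [0.52, [25, 0, -8], [0, 0, 0]],
    [0.52, [25, 0, -8], [0, 0, 0]],
    [0.52, [25, 0, -8], [0, 0, 0]],
    [0.52, [25, 0, -8], [0, 0, 0]],
    [0.52, [25, 0, -8], [0, 0, 0]],
    [0.52, [25, 0, -8], [0, 0, 0]],
  ],
)

```text
time: 33.8
tool_pos: [0.6173, 0.5764, 0.2072]
eef_rot: [-0.0, 0.764, 0.645, -0.0]
contact_force: [0.5, -0.4, -0.3]
opening: 0.521
gripper_force: 0.0
```

```bash
python3 -c "
from h import *
print(arm.get_obs()['tool_pos'])
a=cv2.resize(arm.capture('scene'),(780,585))
cv2.imwrite('pics/j.png',cv2.cvtColor(a,cv2.COLOR_RGB2BGR))
a=cv2.resize(arm.capture('top')[120:300,60:450],(780,360),interpolation=cv2.INTER_CUBIC)
cv2.imwrite('pics/k.png',cv2.cvtColor(a,cv2.COLOR_RGB2BGR))"
```

```text
[0.6173 0.5764 0.2072]
```

View pics/j.png

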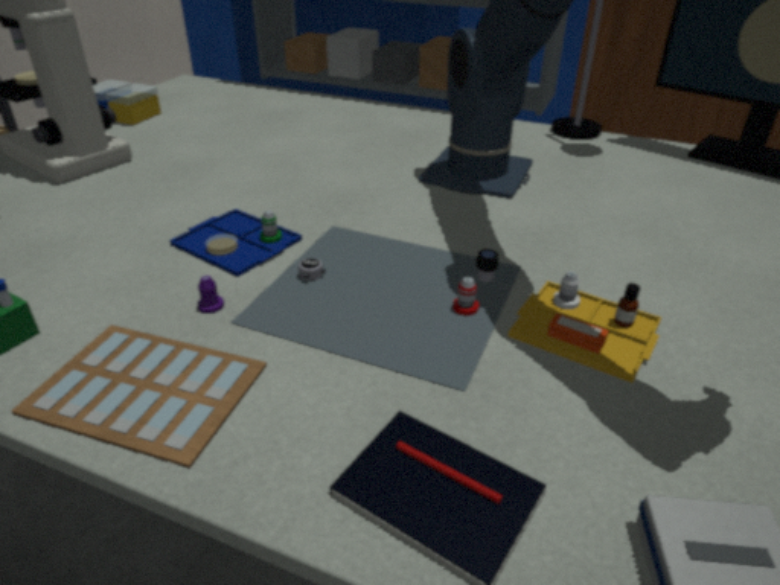

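View pics/k.png

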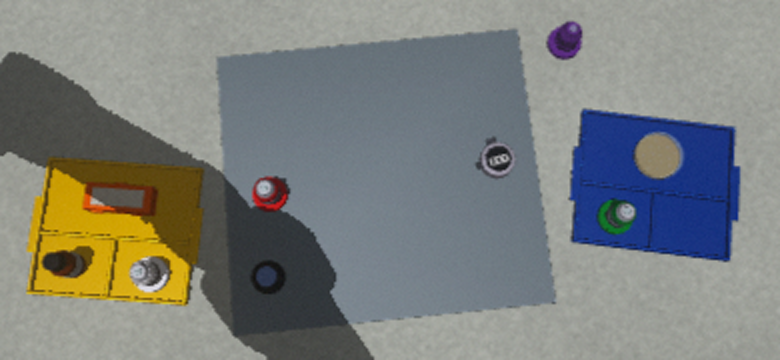

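All five items are in place in the top crop: green objective (615,215) and agar plate (659,155) in blue; white objective (150,272), bottle (65,265) and box (120,198) in yellow. The red objective, eyepiece, tally counter and purple look-alike have not moved, and the gripper is clear.

```bash
python3 -c "
from station import arm
print(arm.job_done())"
```

```text
the job is handed in; nothing more can be done
None
```

Both microscope kits are made up as asked and the job is handed in at about 34 s on the robot's clock; the final pictures show all five items in their bays and the rest of the stock where it stood.

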